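Press the axle cap onto a trolley wheel

ROBOT

A 6-joint arm with a two-finger parallel gripper is mounted at the origin on the work surface; the furniture and walls round the work are solid. World frame = base frame: x ahead of the robot, y to its left, z up, the work surface at z = 0. Lengths are in mm, angles in rad, forces in N, time in s.
With the tool pointing down it reaches from about 400 to 925 mm from the base axis. Payload 3.4 kg.
Tool frame: the origin (TCP) lies between the finger pads; the fingertips stand 8 mm ahead of it and the grasp point (between the pads) lies 11 mm behind it; z points along the fingers, y is the direction in which the jaws open and shut (so a half turn about z gives the same grasp; the last joint's range is limited). The gripper opens to 85 mm and grips with 20 to 120 N. Pads are 22 mm wide; open, the fingers measure 114 mm over their backs; the gripper's body (76 mm by 85 mm) begins 54 mm behind the grasp point. The pads swing forward as they close: fully open they stand 13 mm farther back than shut.
Start: joints at [1.083, 0.307, 1.506, -0, 1.328, -0.073], TCP at [231.226, 526.465, 239.305] pointing down, gripper open.
Joint ranges: [-3.12, 3.12], [-1.05, 2.28], [0.14, 2.33], [-1.42, 4.57], [0.1, 2.73], [-2.68, 2.68]. Speed limits (rad/s): [2.57, 2.57, 3.14, 3.14, 3.14, 3.14].

INTERFACE

Orientations are given as a unit quaternion [x, y, z, w].
In Python, from plant import sense, read_camera, camera_model, finish_job, masks_of gives the robot as it stands.
- The arm moves only by the tool play_rows, never from a script. Its argument "series" is a list of rows, each a list of 2 entries, a list of its own where there are three numbers: the shift along the tool's x, y, z in mm, then the turn, a rotation vector about the tool's x, y, z in rad. In form: [[[dx, dy, dz], [ax, ay, az]], ...]. A call has 1 to 5 rows; each row shifts and turns the commanded pose from where the row before left it, along the tool's axes as they then stand; what a row does not reach is not made up. A row lasts 1/10 s, in which the tool goes at most 50 mm and 8.59 degrees, less where a joint would pass 70% of its speed; a pose out of reach is approached as far as the arm can. A call with a gripper value outside its range is refused whole. "claw" is the finger opening in mm, from 0 to 85.4, set as the call begins (left out, the last holds). The fingers move at their own pace and stop on an object; "squeeze" is the grip in N (left out, the last holds). Time passes only in rows, so rows that do not move let the fingers close. It gives the time, the measured TCP pose, the force and the opening at its end, in the units of the state.
- sense(): the state, without advancing time (a new reading comes with each control period).
- read_camera(name): name is "scene" or "top" or "wrist"; returns the picture (420x560x3 uint8, red, green, blue); there is no depth.
- camera_model(name): a dict with "K" (3x3 intrinsics, pixels), "rvec" (rotation vector, rad) and "tvec" (3), from world to camera coordinates, as OpenCV has them. Camera axes: x right, y down, z forward; pixel columns grow to the right and rows downward; lengths in mm; the calibration is good to about 2 mm. The wrist camera is an equidistant fisheye: a pixel r from the principal point sees the ray r / f radians off the axis. A picture is of the moment at which its call begins: read the wrist's pose just before it. camera_model takes no time and is no camera call; for the wrist camera it gives the pose at the moment of the call.
- finish_job(): hands the job in, once; it reports no verdict.
Trained networks look in the newest picture that a camera, given by its name, has taken for a name from the list of things; names that differ only in an ending like _2 or _b are one class to them, and where a whole thing is asked for, a point or a joint stands for the part that bears it (a point fixed in the world has none). Each returns a list of dicts, best first, with "score" (0 to 1); they miss things now and then, are a little off and sometimes report something else, mostly with a low value. They report only what shows in the picture. A call takes as long as a camera call. They do not tell look-alikes from the thing itself.
- masks_of(query, camera): "region" (420x560 bool, what is visible of it) and "box" ([centre column, centre row, width, height] in pixels, round what is visible of it).
The state is a dict: "t": time; "joint_pos": joint angles; "qd": joint speeds; "joint_efforts": joint torques, N m; "position": TCP position; "tool_rot": TCP orientation; "force": force on the tool from outside, world axes, zero at the start; "torque": the same for the moment, N m; "gripper_width": finger opening in mm.
Only numpy, scipy, OpenCV 4.12 (cv2) and the standard library are available. Lean on these libraries where they do the work, as an engineer would, in place of code of your own. Each camera call takes 0.05 s, during which the arm holds its last target.

TASK

The drying-trolley wheel lies on its timber jig with its plain steel axle standing up. Pick up the red axle cap, set it squarely over the axle and press it straight down until it comes up firm on the spring washer, so that its teeth keep the washer squeezed once you let go. The spacer under the washer is not always the same height, so stop by feel and never push with more than about 25 N; do not disturb the other things on the table.

Things in the scene. Friction and masses are not known exactly. Their poses are not given: they have to be found in the camera images.
- cap_center (a point): The loose red axle cap: an upright ribbed plastic cylinder, 41 mm across over its ribs, 48 mm tall, about 60 g, steel disc on its closed top, standing on its open end. This point is its centre, 24 mm above its lower rim; z points to the closed top. It is round: it may be gripped at any yaw.
- cap_mouth (a point): Centre of the red cap's open lower rim, 24 mm below its centre; z points to the closed top. The bore is 23 mm wide for its first 12 mm, then 17 mm wide, and ends 43 mm above the rim.
- cap: The same red cap; origin at the centre of its lower rim. Four sprung steel teeth stand in the bore 7 mm above the rim: starting them over the axle's taper takes some 8 N, then they slide down with a steady drag of 4 to 7 N (felt while moving, less at rest); they bite, so that the cap does not slip back up.
- axle_tip (a point): Centre of the tip of the fixed upright steel axle, 91 mm above the table; z points up. The plain axle is 14 mm thick and tapers to 7 mm over its last 8 mm. Its spring washer's upper face lies anywhere from 18 to 37 mm below this tip, and is not measured.
- wheel: The fixed grey trolley wheel with black tyre, 100 mm across, its top 42 mm above the table, lying on a 128 x 128 mm timber jig; origin under its centre, on the table. On it, round the axle, stands a 28 mm wide brass spacer sleeve that carries the spring washer.
- wheel_axis (a point): A point on the axle's axis at the top of the wheel, 42 mm above the table. The steel spring washer above it is 34 mm wide; the cap's rim lands on it. It yields by at most 3 mm, at 4 N per mm, then is solid. The cap is home when by itself it keeps more than 4 N (1 mm of squeeze) on the washer; over 30 N on the washer spoils it.
- ink_yellow: Bystander: ink pot with yellow lid, 67 mm across, 58 mm tall; origin at its underside.
- ink_blue: Bystander: ink pot with blue lid, 58 mm across, 64 mm tall; origin at its underside.
- tape_blue: Bystander: roll of blue tape lying flat, 80 mm across, 36 mm tall; origin at its underside.
- stapler: Bystander: red and grey stapler, 143 x 34 x 50 mm; origin at its underside.
Mind the look-alikes: they are no part of the job. Of the things like the cap, leave any that is pink; of the rest the larger one is meant.

How it is judged (in metres and radians):
On the way, in this order (a step that is already met when the one before it is completed fails the run):
1. the cap stands upright over the axle, its rim at least 4 mm below the axle's tip (horizontal distance between cap_mouth and axle_tip below 0.003 m and angle between cap_mouth's own z axis and vertical below 0.1 rad and z of cap_mouth in the frame of axle_tip below -0.004 m), for 0.1 s.
2. the cap is pressed down onto the spring washer with at least 4 N (horizontal distance between cap_mouth and axle_tip below 0.003 m and angle between cap_mouth's own z axis and vertical below 0.1 rad and contact force between cap and washer_face above 4 N), for 0.2 s.
At the end, for the whole second after the job is handed in: The cap is on the axle (within 3 mm of its axis, upright within 0.1 rad), at rest and let go, its rim at least 17 mm below the axle's tip and by its own bite keeping the spring washer squeezed with more than 4 N (all of step 2 and z of cap_mouth in the frame of axle_tip below -0.017 m and linear speed of cap below 0.01 m/s); the robot touches nothing.
It fails at once if the cap is pushed against the spring washer with more than 30 N (contact force between cap and washer_face above 30 N).
It fails at once if the yellow ink pot is moved by more than 30 mm (distance of ink_yellow from where it was at the start of the episode above 0.03 m).
It fails at once if the blue ink pot is moved by more than 30 mm (distance of ink_blue from where it was at the start of the episode above 0.03 m).
It fails at once if the blue tape roll is moved by more than 30 mm (distance of tape_blue from where it was at the start of the episode above 0.03 m).
It fails at once if the stapler is moved by more than 30 mm (distance of stapler from where it was at the start of the episode above 0.03 m).
It also fails if it takes over 50 s, if anything falls off the work surface, if the arm or the gripper's body presses on something with over 40 N, if the wrist force passes 120 N, or if a joint passes its speed limit or range.

## Working session

There is one attempt and no reset: what is moved stays moved. The work goes in short steps, Python scripts to look and compute and a tool call to move; the robot and the scene stay as the last step left them, time stands still between calls to the robot, and variables do not carry over. Pictures are saved under pics/ and viewed, and the job is handed in when it is done.

Besides the shell and the picture viewer there is one more tool, called as name(argument=value, ...), one argument or row to a line, values as JSON. play_rows: Moves the arm, as the interface text tells. Its arguments: {"type":"object","properties":{"series":{"type":"array","items":{"type":"array"}},"claw":{"type":"number"},"squeeze":{"type":"number"}},"required":["series"]}

```bash
mkdir -p pics
cat > h.py <<'E'
import numpy as np, cv2
from plant import *
def cam(n):
    m=camera_model(n); return {k:np.array(v,float) if k in('K','rvec','tvec') else v for k,v in m.items()}
def ray(m,uv,fish=False):
    K=m['K'];R=cv2.Rodrigues(m['rvec'])[0];t=m['tvec'].ravel()
    x=(uv[0]-K[0,2])/K[0,0];y=(uv[1]-K[1,2])/K[1,1]
    if fish:
        r=np.hypot(x,y);s=np.sin(r)/r if r>1e-9 else 1.;d=np.array([x*s,y*s,np.cos(r)])
    else: d=np.array([x,y,1.])
    d=R.T@d;return -R.T@t,d/np.linalg.norm(d)
def proj(m,P,fish=False):
    K=m['K'];R=cv2.Rodrigues(m['rvec'])[0];p=R@np.asarray(P,float)+m['tvec'].ravel()
    if fish:
        r=np.hypot(p[0],p[1]);th=np.arctan2(r,p[2]);q=p[:2]/max(r,1e-9)*th
    else:q=p[:2]/p[2]
    return np.array([q[0]*K[0,0]+K[0,2],q[1]*K[1,1]+K[1,2]])
def atz(m,uv,z,fish=False):
    c,d=ray(m,uv,fish);return c+d*(z-c[2])/d[2]
def tri(*rs):
    A=np.zeros((3,3));b=np.zeros(3)
    for c,d in rs:
        M=np.eye(3)-np.outer(d,d);A+=M;b+=M@c
    p=np.linalg.solve(A,b);return p,[np.linalg.norm((np.eye(3)-np.outer(d,d))@(p-c)) for c,d in rs]
def save(n,im): cv2.imwrite('pics/'+n+'.png',im[:,:,::-1])
E
python3 - <<'E'
from h import *
s=sense();print(s)
for n in('scene','top','wrist'):
    m=cam(n);print(n,m)
    im=read_camera(n);save(n+'0',im)
E
```

```text
{'t': 0.0, 'joint_pos': array([ 1.08350927e+00,  3.07562484e-01,  1.50766689e+00,  7.32311355e-06,
        1.32838919e+00, -7.34986486e-02]), 'qd': array([-6.51448563e-04, -9.49040835e-04,  3.97165612e-04, -7.44274658e-04,
       -7.27078855e-04, -6.00690077e-05]), 'joint_efforts': array([-5.44767936e-04, -4.57552707e+01, -2.51903450e+01,  4.59247565e-05,
        1.32104164e-02,  1.83647222e-05]), 'position': array([230.8991092 , 525.86608614, 238.3894909 ]), 'tool_rot': array([ 2.05422095e-01,  9.78672947e-01, -9.72412118e-04, -2.83732993e-04]), 'force': array([-0.39001689, -0.19270856, -0.53591681]), 'torque': array([-0.0512151 , -0.01164072,  0.05178748]), 'gripper_width': 85.48770382933263}
scene {'K': array([[418.74021838,   0.        , 276.54550835],
       [  0.        , 418.74021838, 209.53369943],
       [  0.        ,   0.        ,   1.        ]]), 'rvec': array([ 1.94535116, -0.49814205,  0.31475614]), 'tvec': array([-546.07649164,  149.94985059,  744.25955264])}
top {'K': array([[400.63787601,   0.        , 276.55183431],
       [  0.        , 400.63787601, 213.037477  ],
       [  0.        ,   0.        ,   1.        ]]), 'rvec': array([ 2.15001669, -2.1973674 ,  0.04560065]), 'tvec': array([-97.42689436, 554.21447209, 879.38450953])}
wrist {'K': array([[325.1922621 ,   0.        , 277.95382692],
       [  0.        , 325.1922621 , 205.77737807],
       [  0.        ,   0.        ,   1.        ]]), 'rvec': array([-2.43339964, -1.5889837 , -0.21423296]), 'tvec': array([-573.9483947 ,  -34.76805734,  379.15695462])}
```

View pics/scene0.png

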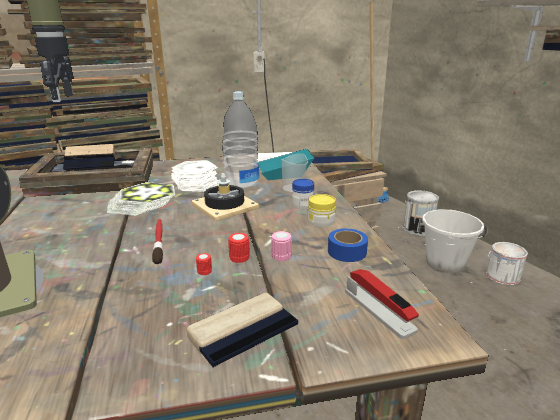

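View pics/top0.png

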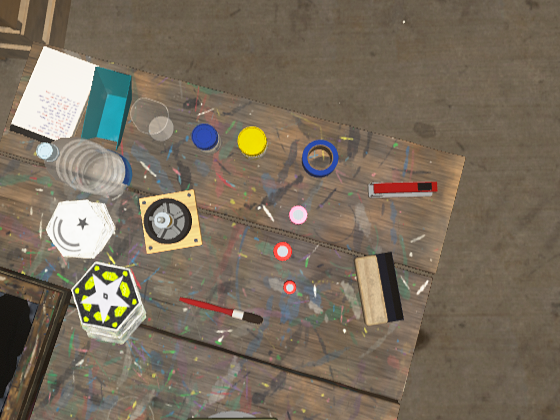

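View pics/wrist0.png

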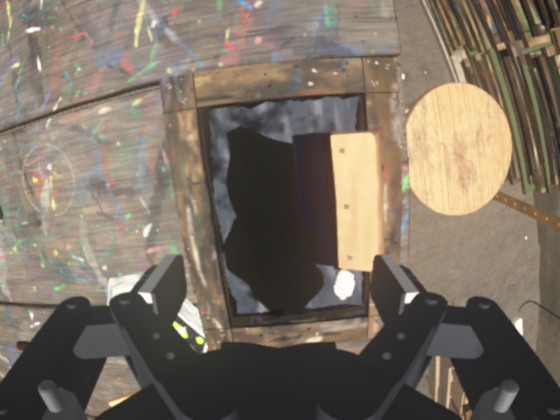

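Scene and top views show three cap-like things. The target is the larger red one (scene ~238,247; top ~283,251). The smaller red cap (scene 204,264) and the pink one (281,245) are decoys. The wheel and axle are at scene ~223,190 and top ~162,220. Next I'll measure in the scene and top views.

Run:
```python
from h import *
R={}
for n in('scene','top'):
    im=read_camera(n)
    for q in('cap','wheel'):
        L=masks_of(q,n)
        for d in L: print(n,q,round(d['score'],2),np.round(d['box'],1),im[d['region']].mean(0).round() if d['region'].any() else None)
    m=cam(n)
    c=(238,247) if n=='scene' else (283,251)
    a=(223,190) if n=='scene' else (165,220)
    for k,p in(('cap',c),('ax',a)):
        x,y=p;cr=im[y-40:y+40,x-50:x+50]
        save(f'{n}_{k}',cv2.resize(cr,None,fx=7,fy=7,interpolation=cv2.INTER_CUBIC))
```

```text
scene cap 0.8 [238.9 246.9  23.3  26.8] [194.  77.  72.]
scene cap 0.79 [279.6 246.3  18.9  29.4] [205. 149. 165.]
scene cap 0.74 [202.3 261.9  17.5  21.6] [193.  79.  75.]
scene wheel 0.95 [225.3 196.6  64.2  46.9] [139. 130. 109.]
top cap 0.58 [298.1 217.2  18.   19.6] [233. 201. 216.]
top cap 0.56 [284.8 253.2  19.7  17.7] [239. 137. 130.]
top cap 0.5 [288.5 288.   12.4  11.4] [241. 143. 137.]
top wheel 0.62 [172.5 222.   62.6  67.6] [164. 148. 113.]
```

Run:
```python
import cv2,numpy as np
a=[cv2.imread(f'pics/{n}.png') for n in('scene_cap','scene_ax','top_cap','top_ax')]
b=np.vstack([np.hstack(a[:2]),np.hstack(a[2:])]);cv2.imwrite('pics/q.png',cv2.resize(b,(750,600),interpolation=cv2.INTER_AREA))
```

```text
(no output)
```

View pics/q.png

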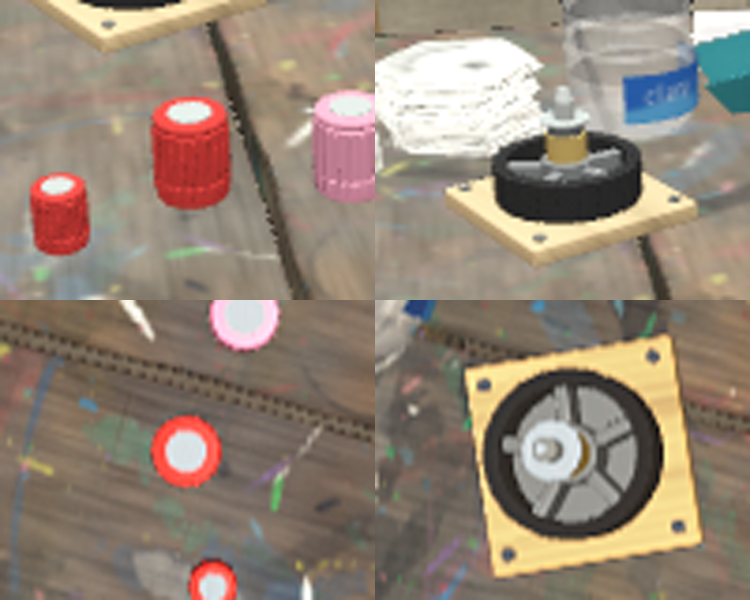

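Run:
```python
from h import *
S=cam('scene');T=cam('top')
print('cap',tri(ray(S,(237.4,236.1)),ray(T,(282.1,251.0))), 'axle',tri(ray(S,(222.6,173.)),ray(T,(159.8,219.))))
print(atz(T,(282.1,251),48),atz(T,(159.8,219),91))
for n,a,b in(('small',(202,252),(290,287)),('pink',(282,234),(298,214.5))): print(n,tri(ray(S,a),ray(T,b)))
print(atz(T,(252,141),58),atz(T,(320,158),36),atz(T,(205,137),64))
print('stap',atz(T,(403,189),50),'brush',atz(T,(378,289),30),'bottle',tri(ray(S,(238,95)),ray(T,(45,151))))
```

```text
cap (array([ 468.0229182 , -120.53879994,   51.29462731]), [np.float64(0.05417583306409781), np.float64(0.05417583306420628)]) axle (array([539.6821989 , 129.36126582,  94.74231309]), [np.float64(0.13674204028522438), np.float64(0.13674204028521936)])
[ 467.88706643 -120.47162811   48.        ] [540.03421519 130.50610766  91.        ]
small (array([ 389.86217192, -135.37575753,   44.54150073]), [np.float64(0.854451405062868), np.float64(0.8544514050629164)])
pink (array([ 546.88080449, -157.15277287,   52.50815457]), [np.float64(1.7010379252479308), np.float64(1.7010379252479801)])
[706.87180326 -60.55313759  58.        ] [ 670.22199156 -208.37746151   36.        ] [716.93781613  40.53251001  64.        ]
stap [ 595.29805079 -383.01345038   50.        ] brush [ 381.33554502 -325.98556291   30.        ] bottle (array([650.3057682 , 272.07807116, 256.21837608]), [np.float64(1.1990908296068314), np.float64(1.1990908296068383)])
```

```bash
cat >> h.py <<'E'
from scipy.spatial.transform import Rotation as Ro
def plan(P,Rt=None,step=50):
    s=sense();p=np.array(s['position']);R=Ro.from_quat(s['tool_rot'])
    print('t',round(s['t'],2),'p',p.round(1),'F',np.round(s['force'],1),'w',round(s['gripper_width'],1),'tilt',(R.as_matrix()[2]).round(4),'y',R.as_matrix()[:,1].round(4))
    P=np.array(P,float);Rt=Rt if Rt is not None else R
    rv=(R.inv()*Rt).as_rotvec()
    n=int(max(np.ceil(np.linalg.norm(P-p)/step),np.ceil(np.linalg.norm(rv)/0.149),1))
    d=(P-p)/n
    for i in range(n):
        Ri=R*Ro.from_rotvec(rv*i/n)
        print([list((Ri.inv().apply(d)).round(1).tolist()),(rv/n).round(4).tolist()])
DN=Ro.from_matrix(np.diag([-1.,1,-1]))
E
python3 - <<'E'
from h import *
m=cam('wrist');s=sense();R=cv2.Rodrigues(m['rvec'])[0];c=-R.T@m['tvec'];T=Ro.from_quat(s['tool_rot'])
print('cam in tool',T.inv().apply(c-s['position']),'axis',T.inv().apply(R[2]))
plan([400,250,240],DN)
E
```

```text
cam in tool [ 6.77052381e+01 -1.59458999e-02 -1.35137721e+02] axis [-2.67570341e-01 -5.03814101e-05  9.63538328e-01]
t 0.45 p [231.2 526.4 239.2] F [0.5 0.6 0.2] w 85.5 tilt [ 0.e+00 -1.e-04 -1.e+00] y [ 4.020e-01  9.156e-01 -1.000e-04]
[[-38.0, -26.5, -0.1], [-0.0, -0.0, -0.0591]]
[[-36.3, -28.7, -0.1], [-0.0, -0.0, -0.0591]]
[[-34.6, -30.8, -0.1], [-0.0, -0.0, -0.0591]]
[[-32.7, -32.7, -0.1], [-0.0, -0.0, -0.0591]]
[[-30.7, -34.6, -0.1], [-0.0, -0.0, -0.0591]]
[[-28.6, -36.4, -0.1], [-0.0, -0.0, -0.0591]]
[[-26.4, -38.0, -0.1], [-0.0, -0.0, -0.0591]]
```

play_rows(
  series=[
    [[-38, -26.5, 0], [0, 0, -0.0591]],
    [[-36.3, -28.7, 0], [0, 0, -0.0591]],
    [[-34.6, -30.8, 0], [0, 0, -0.0591]],
    [[-32.7, -32.7, 0], [0, 0, -0.0591]],
    [[-30.7, -34.6, 0], [0, 0, -0.0591]],
  ],
)

```text
t: 0.95
position: [352.5, 327.4, 239.5]
tool_rot: [0.058, 0.998, 0.0, 0.0]
force: [1.2, 0.3, 0.7]
gripper_width: 85.3
```

Run:
```python
from h import *
plan([480,130,220],DN)
```

```text
t 0.95 p [352.5 327.4 239.5] F [1.2 0.3 0.7] w 85.3 tilt [-6.e-04  4.e-04 -1.e+00] y [1.150e-01 9.934e-01 4.000e-04]
[[-29.9, -36.3, 3.9], [0.0001, 0.0001, -0.023]]
[[-29.0, -37.0, 3.9], [0.0001, 0.0001, -0.023]]
[[-28.2, -37.6, 3.9], [0.0001, 0.0001, -0.023]]
[[-27.3, -38.3, 3.9], [0.0001, 0.0001, -0.023]]
[[-26.4, -38.9, 3.9], [0.0001, 0.0001, -0.023]]
```

play_rows(
  series=[
    [[-29.9, -36.3, 4], [0, 0, -0.023]],
    [[-29, -37, 4], [0, 0, -0.023]],
    [[-28.2, -37.6, 4], [0, 0, -0.023]],
    [[-27.3, -38.3, 4], [0, 0, -0.023]],
    [[-26.4, -38.9, 4], [0, 0, -0.023]],
  ],
)

```text
t: 1.45
position: [479.6, 129.3, 219.5]
tool_rot: [0.001, 1.0, 0.0, 0.0]
force: [0.1, 1.6, -0.3]
gripper_width: 85.5
```

play_rows(
  series=[
    [[0, 0, 0], [0, 0, 0]],
    [[0, 0, 0], [0, 0, 0]],
    [[0, 0, 0], [0, 0, 0]],
  ],
)

```text
t: 1.75
position: [478.1, 131.7, 219.3]
tool_rot: [0.002, 1.0, 0.0, -0.0]
force: [0.5, -0.3, -0.4]
gripper_width: 85.4
```

Run:
```python
from h import *
m=cam('wrist');im=read_camera('wrist');save('w1',im);np.save('w1.npy',m)
print(proj(m,[540,130,91],True),proj(m,[540,130,42],True))
plan([468,-120,200],DN)
```

```text
[276.27489802 266.55052505] [276.46335362 245.74764985]
t 1.8 p [477.9 132.  219.4] F [0.6 0.1 0.3] w 85.2 tilt [ 5.e-04  5.e-04 -1.e+00] y [2.2e-03 1.0e+00 5.0e-04]
[[1.6, -42.0, 3.2], [0.0001, -0.0001, -0.0004]]
[[1.6, -42.0, 3.2], [0.0001, -0.0001, -0.0004]]
[[1.6, -42.0, 3.2], [0.0001, -0.0001, -0.0004]]
[[1.6, -42.0, 3.2], [0.0001, -0.0001, -0.0004]]
[[1.6, -42.0, 3.2], [0.0001, -0.0001, -0.0004]]
[[1.6, -42.0, 3.2], [0.0001, -0.0001, -0.0004]]
```

View pics/w1.png

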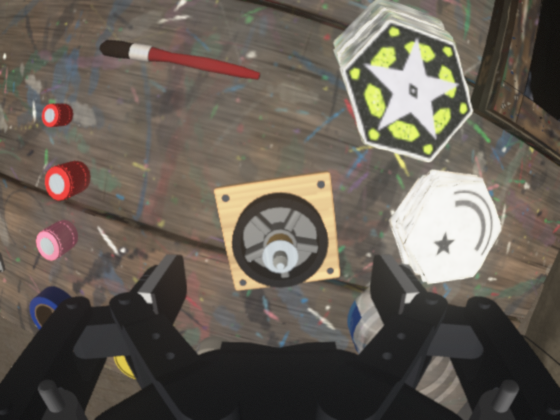

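Wrist view: the axle tip is at ~(280,264), close to the predicted (276,266). The target cap is at left, ~(62,182).

Run:
```python
import cv2
im=cv2.imread('pics/w1.png')[200:300,220:340];cv2.imwrite('pics/w1c.png',cv2.resize(im,None,fx=6,fy=6,interpolation=cv2.INTER_CUBIC))
```

```text
(no output)
```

View pics/w1c.png

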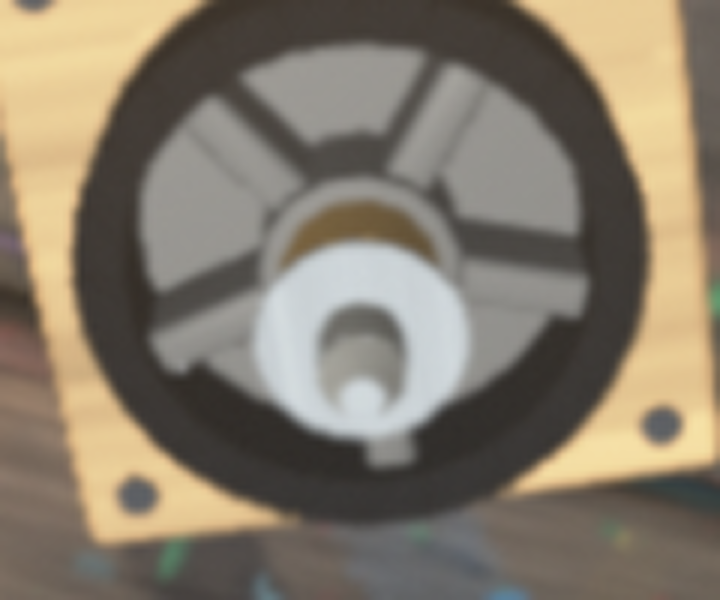

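play_rows(
  series=[
    [[1.6, -42, 3], [0, 0, 0]],
    [[1.6, -42, 3], [0, 0, 0]],
    [[0, 0, 0], [0, 0, 0]],
    [[0, 0, 0], [0, 0, 0]],
  ],
)

```text
t: 2.2
position: [474.7, 47.8, 213.5]
tool_rot: [0.002, 1.0, 0.0, 0.0]
force: [-0.0, -0.4, 0.4]
gripper_width: 85.3
```

Run:
```python
from h import *
m=cam('wrist');im=read_camera('wrist');save('w2',im);np.save('w2.npy',m)
p=proj(m,[540,130,91],True);print(p,proj(m,[468,-120,48],True));x,y=p.astype(int)
print(x-60,y-50);save('w2c',cv2.resize(im[y-50:y+50,x-60:x+60],None,fx=6,fy=6,interpolation=cv2.INTER_CUBIC))
plan([468,-120,200],DN)
```

```text
[368.60216744 270.56783531] [114.94250455 185.35374987]
308 220
t 2.25 p [474.9  48.3 213.6] F [-0.3  0.3  0.7] w 85.2 tilt [-3.e-04  8.e-04 -1.e+00] y [2.4e-03 1.0e+00 8.0e-04]
[[1.6, -42.1, 3.4], [0.0002, 0.0001, -0.0006]]
[[1.7, -42.1, 3.4], [0.0002, 0.0001, -0.0006]]
[[1.7, -42.1, 3.4], [0.0002, 0.0001, -0.0006]]
[[1.7, -42.1, 3.4], [0.0002, 0.0001, -0.0006]]
```

View pics/w2c.png

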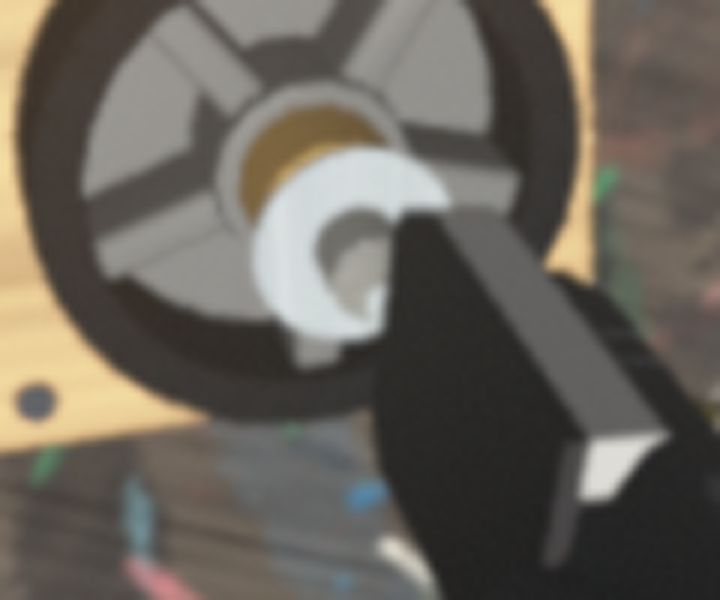

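play_rows(
  series=[
    [[2, -42, 3.4], [0, 0, 0]],
    [[2, -42, 3.4], [0, 0, 0]],
    [[2, -42, 3.4], [0, 0, 0]],
    [[1, -42, 3.4], [0, 0, 0]],
    [[0, 0, 0], [0, 0, 0]],
  ],
)

```text
t: 2.75
position: [468.6, -123.6, 199.7]
tool_rot: [0.003, 1.0, -0.001, 0.0]
force: [-0.0, 0.4, 0.1]
gripper_width: 85.7
```

play_rows(
  series=[
    [[0, 0, 0], [0, 0, 0]],
    [[0, 0, 0], [0, 0, 0]],
  ],
)

```text
t: 2.95
position: [467.9, -119.1, 199.8]
tool_rot: [0.001, 1.0, 0.0, -0.0]
force: [-0.4, 0.2, 0.2]
gripper_width: 85.4
```

Run:
```python
from h import *
m=cam('wrist');im=read_camera('wrist');save('w3',im);np.save('w3.npy',m)
p=proj(m,[468,-120.5,48],True);print(p);x,y=p.astype(int)
print(x-60,y-50);save('w3c',cv2.resize(im[y-50:y+50,x-60:x+60],None,fx=6,fy=6,interpolation=cv2.INTER_CUBIC))
plan([468,-120,200],DN)
```

```text
[276.30508153 193.19461472]
216 143
t 3.0 p [ 467.9 -119.   199.8] F [ 0.5 -0.4 -0.9] w 85.2 tilt [-1.e-04  7.e-04 -1.e+00] y [9.e-04 1.e+00 7.e-04]
[[-0.1, -1.0, -0.2], [0.0007, 0.0001, -0.0009]]
```

View pics/w3c.png

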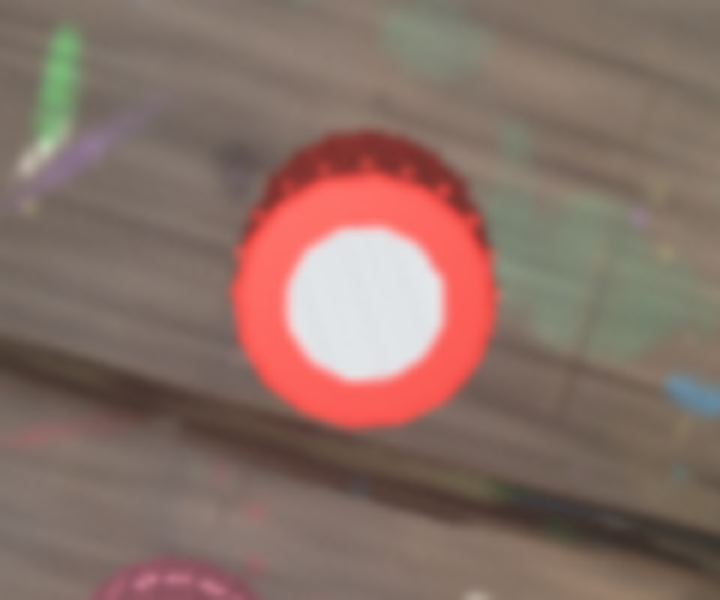

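View pics/w3.png

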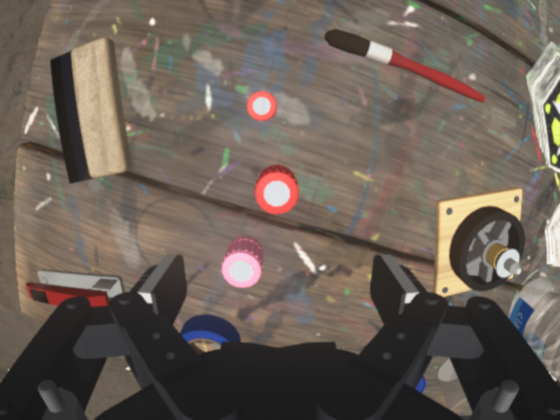

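The wrist view centres on the large red cap, with its disc at (276.6,193.3), which is where the top view predicted. The axle is also visible at right, ~(517,268).

Run:
```python
from h import *
m1,m2,m3=[np.load(f'w{i}.npy',allow_pickle=True).item() for i in(1,2,3)]
im=cv2.imread('pics/w3.png');cv2.imwrite('pics/w3a.png',cv2.resize(im[220:320,440:560],None,fx=6,fy=6,interpolation=cv2.INTER_CUBIC))
im=cv2.imread('pics/w1.png');cv2.imwrite('pics/w1a.png',cv2.resize(im[150:220,20:110],None,fx=6,fy=6,interpolation=cv2.INTER_CUBIC))
im=cv2.imread('pics/w2.png');cv2.imwrite('pics/w2a.png',cv2.resize(im[150:220,70:160],None,fx=6,fy=6,interpolation=cv2.INTER_CUBIC))
print('axle w1,w2',tri(ray(m1,(279.9,265.9),1),ray(m2,(371.8,270.4),1)),atz(m1,(279.9,265.9),91,1),atz(m2,(371.8,270.4),91,1))
print('cap',atz(m3,(276.6,193.3),48,1))
```

```text
axle w1,w2 (array([539.95538338, 133.23844493,  90.41609293]), [np.float64(0.27972160914748634), np.float64(0.27972160914767547)]) [539.35905008 133.25508183  91.        ] [539.96783577 133.0652412   91.        ]
cap [ 468.09875481 -120.23294843   48.        ]
```

View pics/w3a.png

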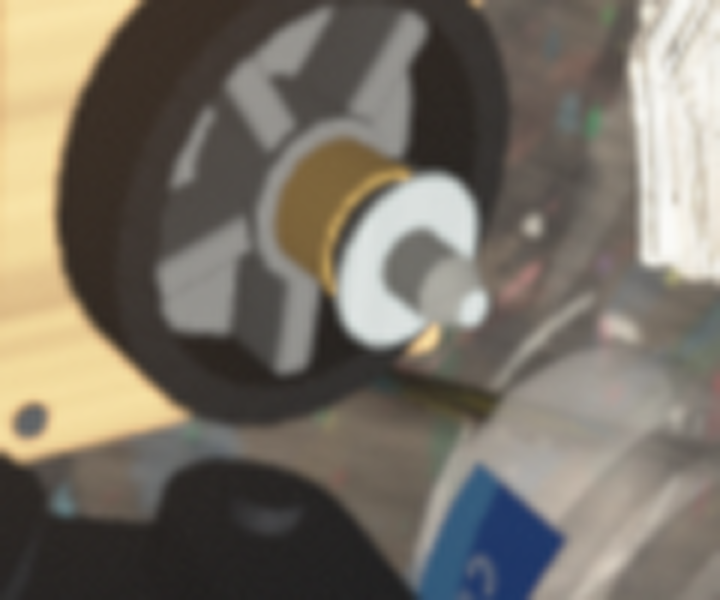

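View pics/w2a.png

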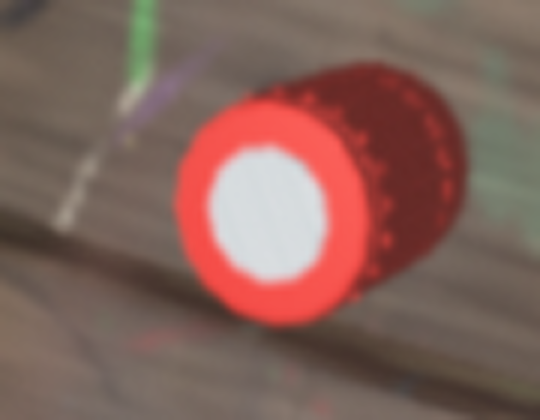

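Run:
```python
from h import *
m1,m2,m3=[np.load(f'w{i}.npy',allow_pickle=True).item() for i in(1,2,3)]
print('axle',tri(ray(m1,(279.9,265.9),1),ray(m2,(371.8,270.4),1),ray(m3,(518.25,270.75),1)),tri(ray(m1,(279.9,265.9),1),ray(m3,(518.25,270.75),1)))
print('axle all',tri(ray(m1,(279.9,265.9),1),ray(m3,(518.25,270.75),1),ray(cam('scene'),(222.6,173.)),ray(cam('top'),(159.8,219.))))
print('cap',tri(ray(m3,(276.6,193.3),1),ray(m2,(114.25,185.25),1)))
plan([468,-120.3,110],DN)
```

```text
axle (array([539.35569972, 133.11578127,  91.37273545]), [np.float64(0.21165139014754233), np.float64(0.4335362427355927), np.float64(0.23227670249948612)]) (array([539.1986507 , 133.25515968,  91.27330744]), [np.float64(0.02399182989515831), np.float64(0.02399182989523134)])
axle all (array([539.40154493, 131.80198541,  92.72975956]), [np.float64(1.6511604284518953), np.float64(0.9705700779189138), np.float64(1.5527741110932303), np.float64(1.848534281708961)])
cap (array([ 467.73858601, -120.22334796,   49.11743443]), [np.float64(0.0931268120348411), np.float64(0.09312681203479653)])
t 3.0 p [ 467.9 -119.   199.8] F [ 0.5 -0.4 -0.9] w 85.2 tilt [-1.e-04  7.e-04 -1.e+00] y [9.e-04 1.e+00 7.e-04]
[[-0.1, -0.7, 44.9], [0.0003, 0.0, -0.0005]]
[[-0.1, -0.6, 44.9], [0.0003, 0.0, -0.0005]]
```

play_rows(
  series=[
    [[0, -1.2, 45], [0.0005, 0, -0.001]],
    [[0, 0, 45], [0, 0, 0]],
    [[0, 0, 30], [0, 0, 0]],
    [[0, 0, 0], [0, 0, 0]],
    [[0, 0, 0], [0, 0, 0]],
  ],
  claw=68,
  squeeze=60,
)

```text
t: 3.5
position: [467.9, -121.0, 79.9]
tool_rot: [0.0, 1.0, -0.0, -0.0]
force: [0.6, 0.4, 0.4]
gripper_width: 68.2
```

Run:
```python
from h import *
m=cam('wrist');im=read_camera('wrist');save('w4',im)
print(proj(m,[467.9,-120.2,48.],True))
plan([468,-120.3,20],DN,25)
```

```text
[279.45846767 242.98967992]
t 3.55 p [ 468.9 -121.6   80.9] F [-0.1 -0.6 -1. ] w 67.9 tilt [-0.0017 -0.001  -1.    ] y [ 8.e-04  1.e+00 -1.e-03]
[[0.3, 0.4, 20.3], [-0.0003, 0.0006, -0.0003]]
[[0.3, 0.4, 20.3], [-0.0003, 0.0006, -0.0003]]
[[0.3, 0.4, 20.3], [-0.0003, 0.0006, -0.0003]]
```

View pics/w4.png

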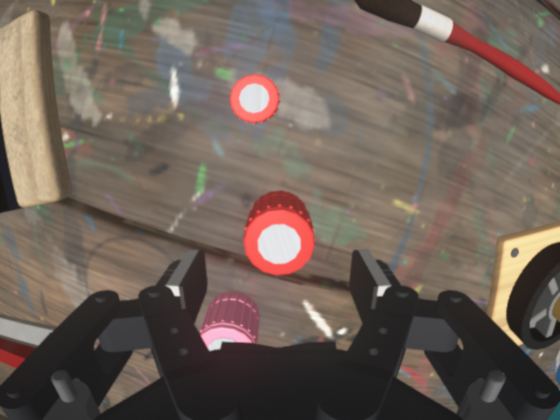

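The disc at (279,243) matches the prediction, so I'll go down.

play_rows(
  series=[
    [[0.2, 0.5, 20], [0, 0, 0]],
    [[0, 0, 20], [0, 0, 0]],
    [[0, 0, 15], [0, 0, 0]],
    [[0, 0, 5], [0, 0, 0]],
    [[0, 0, 0], [0, 0, 0]],
  ],
)

```text
t: 4.05
position: [468.5, -121.8, 20.7]
tool_rot: [0.001, 1.0, -0.001, 0.001]
force: [0.2, 0.1, 0.5]
gripper_width: 67.6
```

play_rows(
  series=[
    [[0, 0, 0], [0, 0, 0]],
    [[0, 0, 0], [0, 0, 0]],
    [[0, 0, 0], [0, 0, 0]],
    [[0, 0, 0], [0, 0, 0]],
    [[0, 0, 0], [0, 0, 0]],
  ],
  claw=30,
  squeeze=70,
)

```text
t: 4.55
position: [468.5, -122.0, 21.3]
tool_rot: [0.001, 1.0, -0.001, 0.001]
force: [-0.9, 0.3, 8.3]
gripper_width: 38.3
```

Run:
```python
from h import *
m=cam('wrist');im=read_camera('wrist');save('w5',im)
print(proj(m,[467.9,-120.2,48.],True))
plan([468,-120.3,140],DN,40)
```

```text
[282.56870061 298.00755611]
t 4.6 p [ 468.5 -122.    21.3] F [-1.5  0.7  7.4] w 38.9 tilt [-0.0027 -0.0013 -1.    ] y [ 0.0024  1.     -0.0013]
[[0.1, 0.5, -39.6], [-0.0004, 0.0009, -0.0008]]
[[0.1, 0.5, -39.6], [-0.0004, 0.0009, -0.0008]]
[[0.1, 0.5, -39.6], [-0.0004, 0.0009, -0.0008]]
```

View pics/w5.png

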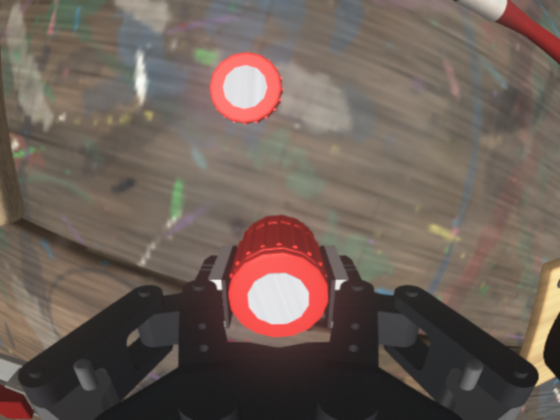

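The cap is held between the pads, disc at (278,298). Measured cap y is about TCP y, so the wrist calibration agrees with the jaws. Lifting.

play_rows(
  series=[
    [[0, 0, -20], [0, 0, 0]],
    [[0, 0, -40], [0, 0, 0]],
    [[0, 0, -40], [0, 0, 0]],
    [[0, 0, -20], [0, 0, 0]],
    [[0, 0, 0], [0, 0, 0]],
  ],
)

```text
t: 5.1
position: [470.1, -122.6, 143.7]
tool_rot: [0.001, 1.0, -0.002, 0.004]
force: [0.7, 0.2, -0.8]
gripper_width: 38.9
```

Run:
```python
from h import *
plan([539.8,133.2,141],DN,45)
```

```text
t 5.1 p [ 470.1 -122.6  143.7] F [ 0.7  0.2 -0.8] w 38.9 tilt [-0.0083 -0.0034 -1.    ] y [ 0.0023  1.     -0.0034]
[[-11.5, 42.7, 0.4], [-0.0006, 0.0014, -0.0004]]
[[-11.5, 42.6, 0.4], [-0.0006, 0.0014, -0.0004]]
[[-11.5, 42.6, 0.4], [-0.0006, 0.0014, -0.0004]]
[[-11.6, 42.6, 0.4], [-0.0006, 0.0014, -0.0004]]
[[-11.6, 42.6, 0.4], [-0.0006, 0.0014, -0.0004]]
[[-11.6, 42.6, 0.4], [-0.0006, 0.0014, -0.0004]]
```

play_rows(
  series=[
    [[-11.5, 42.7, 0], [0, 0, 0]],
    [[-11.5, 42.6, 0], [0, 0, 0]],
    [[-11.5, 42.6, 0], [0, 0, 0]],
    [[-11.6, 42.6, 0], [0, 0, 0]],
    [[-11.6, 42.6, 0], [0, 0, 0]],
  ],
)

```text
t: 5.6
position: [525.1, 92.9, 138.8]
tool_rot: [0.001, 1.0, -0.0, -0.001]
force: [0.8, -0.3, -0.3]
gripper_width: 38.3
```

play_rows(
  series=[
    [[-11.6, 42.6, 0], [0, 0, 0]],
    [[0, 0, 0], [0, 0, 0]],
    [[0, 0, 0], [0, 0, 0]],
    [[0, 0, 0], [0, 0, 0]],
    [[0, 0, 0], [0, 0, 0]],
  ],
)

```text
t: 6.1
position: [536.5, 132.5, 139.1]
tool_rot: [0.002, 1.0, -0.001, -0.001]
force: [-0.1, 0.8, -0.6]
gripper_width: 38.3
```

Run:
```python
from h import *
m=cam('wrist');im=read_camera('wrist');save('w6',im);s=sense();np.save('w6.npy',m)
p=s['position'];print(proj(m,[p[0]-.5,p[1],p[2]+27],True), proj(m,[539.3,133.2,91],True))
for n in('scene','top'):
    im=read_camera(n);x,y=(223,170) if n=='scene' else (160,219)
    save(n+'6',cv2.resize(im[y-40:y+40,x-50:x+50],None,fx=7,fy=7,interpolation=cv2.INTER_CUBIC))
plan([539.8,133.2,135],DN)
```

```text
[277.88860861 299.18086641] [279.24274762 237.11017264]
t 6.25 p [537.1 132.7 139.6] F [ 0.3 -1.2  0.3] w 38.9 tilt [ 2.e-04 -6.e-04 -1.e+00] y [ 4.1e-03  1.0e+00 -6.0e-04]
[[-2.7, 0.5, 4.6], [-0.0006, -0.0002, -0.0041]]
```

View pics/w6.png

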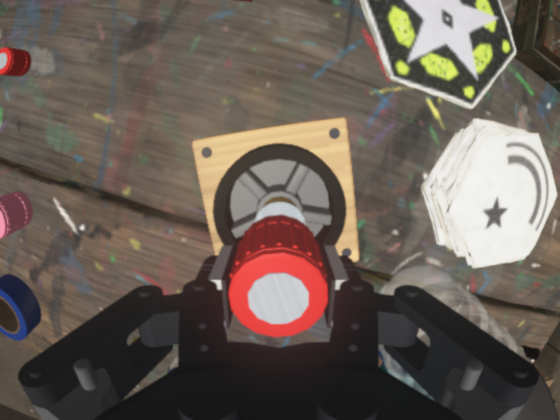

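View pics/scene6.png

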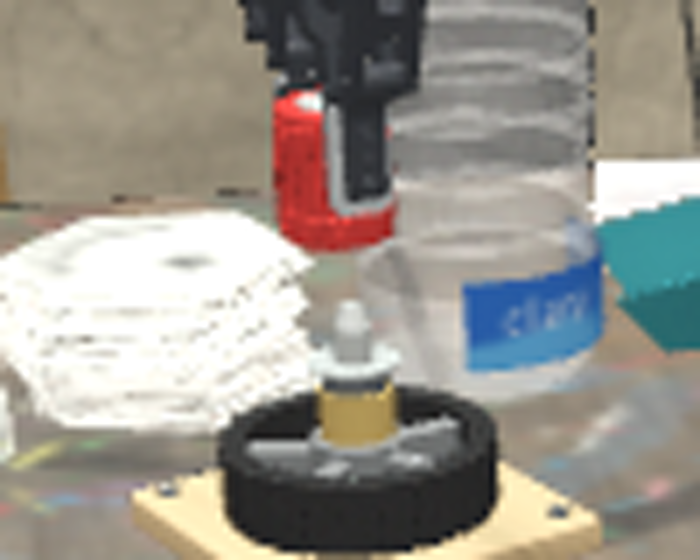

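View pics/top6.png

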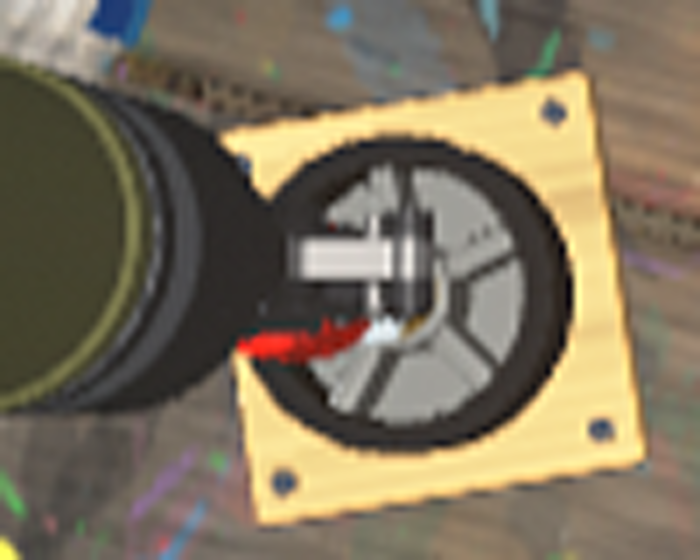

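```bash
cat > ov.py <<'E'
from h import *
import sys
def circ(c,r,z,n=72):
    a=np.linspace(0,2*np.pi,n);return np.c_[c[0]+r*np.cos(a),c[1]+r*np.sin(a),np.full(n,z)]
def over(im,m,fish,c,zr,x0,y0,w,h,f,name,extra=()):
    o=cv2.resize(im[y0:y0+h,x0:x0+w],None,fx=f,fy=f,interpolation=cv2.INTER_CUBIC).copy()
    items=[(circ(c,20.5,zr),(0,255,0)),(circ(c,20.5,zr+48),(0,255,0)),(circ(c,12,zr+48),(0,255,255))]+list(extra)
    for P,col in items:
        q=np.array([proj(m,p,fish) for p in P]);q=((q+.5-[x0,y0])*f).astype(int)
        cv2.polylines(o,[q],False,col,1)
    save(name,o)
E
python3 - <<'E'
from ov import *
s=sense();p=s['position'];print(p)
c=[p[0]-.5,p[1]];zr=p[2]-21.3
ax=[(circ([539.3,133.2],3.5,91),(255,0,255)),(circ([539.3,133.2],17,66),(255,0,255))]
im=read_camera('scene');over(im,cam('scene'),0,c,zr,173,125,100,80,7,'sov',ax)
m=cam('wrist');im=read_camera('wrist');over(im,m,1,c,zr,215,190,130,160,4,'wov',ax)
E
```

```text
[537.127688   132.73830171 139.60062903]
```

View pics/sov.png

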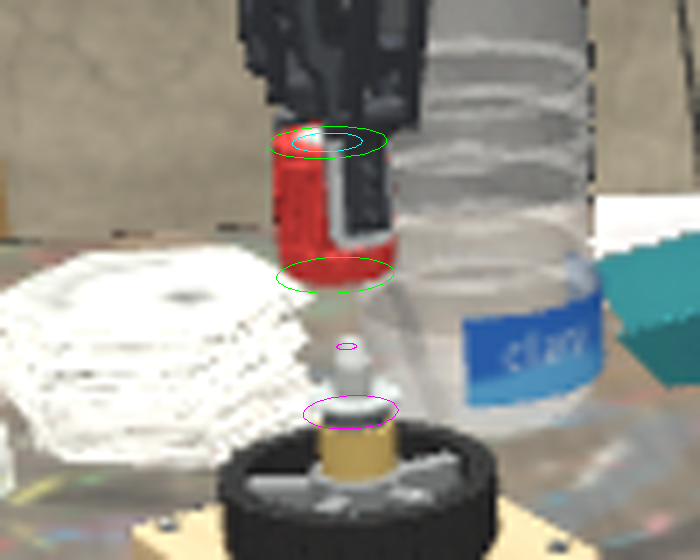

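View pics/wov.png

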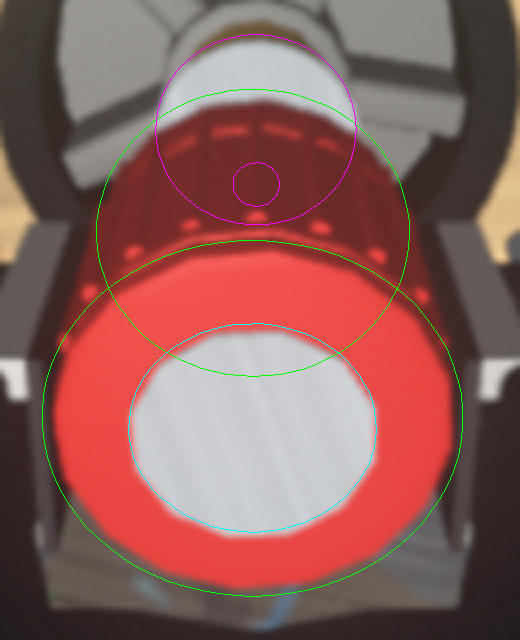

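Overlays (scene and wrist) agree within ~1 mm, and the cap is upright. I'll centre over the axle and come down to just above the tip.

play_rows(
  series=[
    [[-2.1, 0.4, 8], [0, 0, -0.004]],
    [[0, 0, 12], [0, 0, 0]],
    [[0, 0, 0], [0, 0, 0]],
    [[0, 0, 0], [0, 0, 0]],
    [[0, 0, 0], [0, 0, 0]],
  ],
)

```text
t: 6.85
position: [539.5, 134.4, 119.4]
tool_rot: [-0.001, 1.0, -0.0, -0.0]
force: [-0.6, -0.1, -1.0]
gripper_width: 38.6
```

Run:
```python
from ov import *
s=sense();p=s['position'];print(p)
c=[p[0]+.2,p[1]+.2];zr=p[2]-21.3
ax=[(circ([539.3,133.2],3.5,91),(255,0,255)),(circ([539.3,133.2],17,66),(255,0,255))]
im=read_camera('scene');over(im,cam('scene'),0,c,zr,173,125,100,80,7,'sov2',ax)
m=cam('wrist');im=read_camera('wrist');over(im,m,1,c,zr,215,190,130,160,4,'wov2',ax)
plan([539.2,133,118],DN)
```

```text
[539.46455279 134.36947068 119.40874814]
t 6.95 p [539.7 134.4 119.8] F [-0.  -0.5  0.1] w 38.7 tilt [-5.e-04 -4.e-04 -1.e+00] y [-1.9e-03  1.0e+00 -4.0e-04]
[[0.5, -1.4, 1.8], [-0.0004, 0.0005, 0.0019]]
```

View pics/sov2.png

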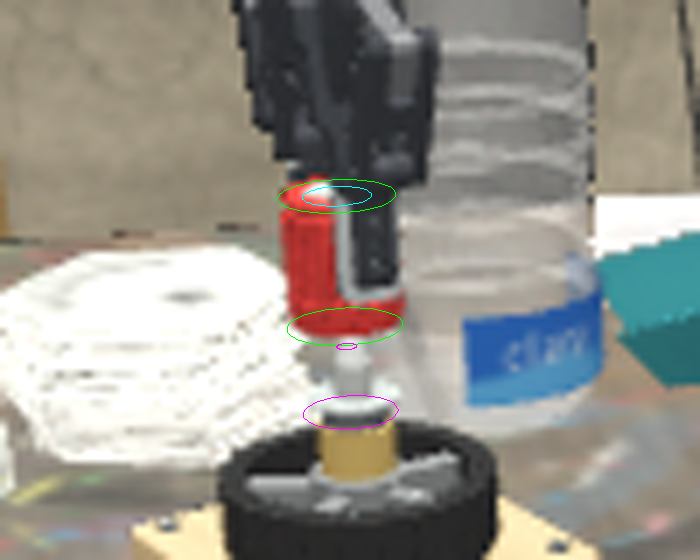

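View pics/wov2.png

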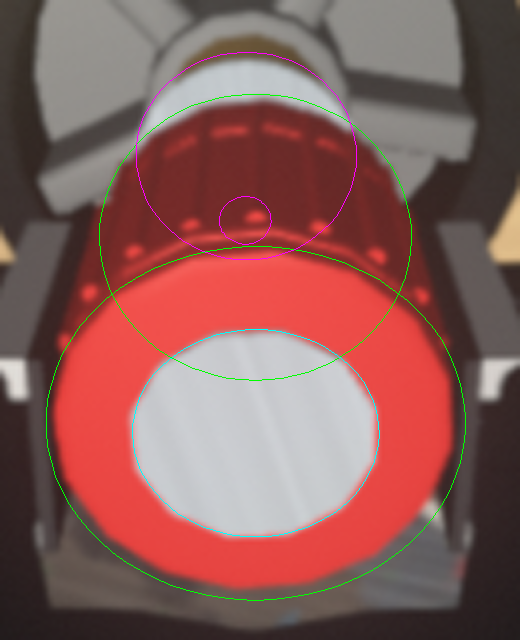

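play_rows(
  series=[
    [[0.4, -1.3, 2], [0, 0, 0.002]],
    [[0, 0, 0], [0, 0, 0]],
    [[0, 0, 0], [0, 0, 0]],
  ],
)

```text
t: 7.25
position: [539.0, 132.9, 117.6]
tool_rot: [0.0, 1.0, -0.0, 0.0]
force: [0.4, 0.5, -0.8]
gripper_width: 38.7
```

Run:
```python
from ov import *
s=sense();p=s['position'];print(p)
c=[p[0]+.2,p[1]+.2];zr=p[2]-21.3
ax=[(circ([539.3,133.2],3.5,91),(255,0,255)),(circ([539.3,133.2],17,66),(255,0,255))]
im=read_camera('scene');over(im,cam('scene'),0,c,zr,183,135,80,60,9,'sov3',ax)
m=cam('wrist');im=read_camera('wrist');over(im,m,1,c,zr,215,190,130,160,4,'wov3',ax)
plan([539.2,133,118],DN)
```

```text
[539.02825949 132.9443267  117.62764498]
t 7.35 p [539.1 133.  117.7] F [-1.   0.7 -0.8] w 38.4 tilt [-1.e-04 -5.e-04 -1.e+00] y [ 3.e-04  1.e+00 -5.e-04]
[[-0.1, 0.0, -0.3], [-0.0005, 0.0001, -0.0003]]
```

View pics/sov3.png

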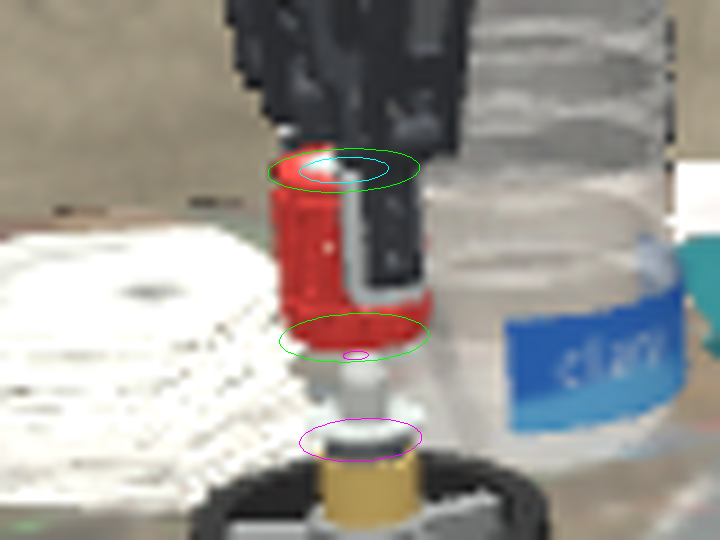

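View pics/wov3.png

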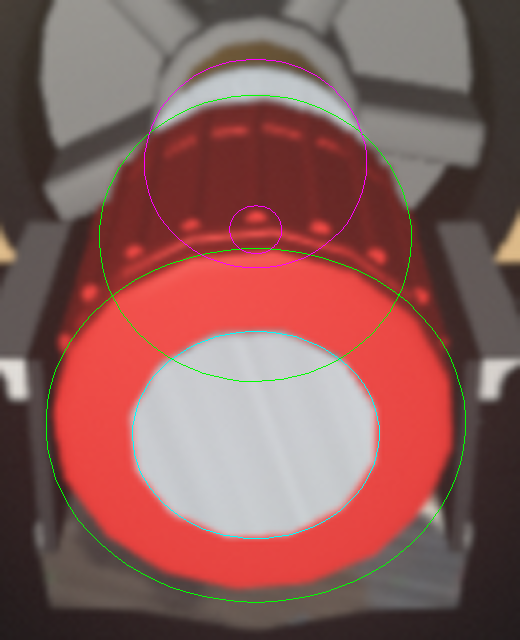

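Run:
```python
from ov import *
S=cam('scene');a=proj(S,[539.3,133.2,80])
for d in([1,0,0],[0,1,0],[0,0,1]): print(d,proj(S,np.array([539.3,133.2,80])+d)-a)
im=read_camera('scene')
save('s4',cv2.resize(im[148:190,200:245],None,fx=14,fy=14,interpolation=cv2.INTER_NEAREST))
```

```text
[1, 0, 0] [ 0.37187754 -0.06681067]
[0, 1, 0] [-0.14865359 -0.11878096]
[0, 0, 1] [-0.02325701 -0.3752613 ]
```

View pics/s4.png

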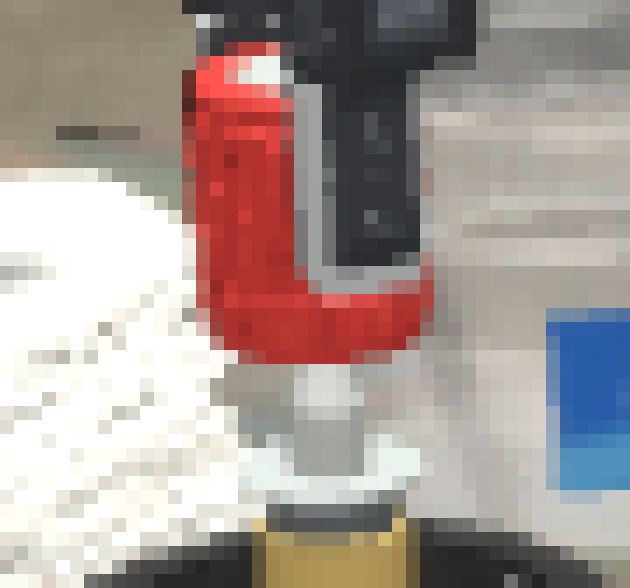

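The cap is centred within about 0.5 mm in both views. Starting the slow descent.

play_rows(
  series=[
    [[-0.4, 0, 2], [0, 0, 0]],
    [[0, 0, 2], [0, 0, 0]],
    [[0, 0, 2], [0, 0, 0]],
    [[0, 0, 2], [0, 0, 0]],
    [[0, 0, 0], [0, 0, 0]],
  ],
)

```text
t: 7.9
position: [539.2, 132.9, 109.1]
tool_rot: [0.0, 1.0, -0.0, -0.0]
force: [0.2, 0.2, -0.9]
gripper_width: 38.8
```

play_rows(
  series=[
    [[0, 0, 1.5], [0, 0, 0]],
    [[0, 0, 0.5], [0, 0, 0]],
    [[0, 0, 0], [0, 0, 0]],
  ],
)

```text
t: 8.2
position: [539.4, 133.0, 107.5]
tool_rot: [0.0, 1.0, -0.0, -0.0]
force: [0.1, -0.1, -0.4]
gripper_width: 38.8
```

Run:
```python
from h import *
plan([539.4,133,100],DN)
```

```text
t 8.2 p [539.4 133.  107.5] F [ 0.1 -0.1 -0.4] w 38.8 tilt [ 1.e-04 -5.e-04 -1.e+00] y [ 3.e-04  1.e+00 -5.e-04]
[[0.0, 0.0, 7.5], [-0.0005, -0.0001, -0.0003]]
```

play_rows(
  series=[
    [[0, 0, 1], [0, 0, 0]],
    [[0, 0, 1], [0, 0, 0]],
    [[0, 0, 1], [0, 0, 0]],
  ],
)

```text
t: 8.5
position: [539.5, 133.0, 104.5]
tool_rot: [0.0, 1.0, -0.0, 0.0]
force: [0.3, 0.3, -1.0]
gripper_width: 38.9
```

play_rows(
  series=[
    [[0, 0, 1], [0, 0, 0]],
    [[0, 0, 1], [0, 0, 0]],
    [[0, 0, 1], [0, 0, 0]],
  ],
)

```text
t: 8.8
position: [539.5, 133.0, 101.5]
tool_rot: [0.0, 1.0, -0.0, -0.0]
force: [-0.1, 0.0, 0.2]
gripper_width: 38.8
```

play_rows(
  series=[
    [[0, 0, 1], [0, 0, 0]],
    [[0, 0, 1], [0, 0, 0]],
    [[0, 0, 1], [0, 0, 0]],
  ],
)

```text
t: 9.1
position: [539.9, 133.2, 98.8]
tool_rot: [0.0, 1.0, -0.0, 0.0]
force: [0.2, 1.3, 2.5]
gripper_width: 38.6
```

play_rows(
  series=[
    [[0, 0, 1], [0, 0, 0]],
    [[0, 0, 1], [0, 0, 0]],
  ],
)

```text
t: 9.3
position: [540.2, 133.1, 97.3]
tool_rot: [0.0, 1.0, -0.0, 0.001]
force: [-1.1, 1.0, 4.5]
gripper_width: 38.5
```

play_rows(
  series=[
    [[0, 0, 1], [0, 0, 0]],
    [[0, 0, 1], [0, 0, 0]],
  ],
)

```text
t: 9.5
position: [540.1, 133.1, 95.1]
tool_rot: [0.0, 1.0, -0.0, 0.001]
force: [-0.2, 0.4, 4.9]
gripper_width: 38.5
```

play_rows(
  series=[
    [[0, 0, 1], [0, 0, 0]],
  ],
)

```text
t: 9.6
position: [540.0, 133.1, 93.9]
tool_rot: [0.0, 1.0, -0.0, 0.001]
force: [0.2, -0.0, 3.5]
gripper_width: 38.8
```

play_rows(
  series=[
    [[0, 0, 1], [0, 0, 0]],
    [[0, 0, 1], [0, 0, 0]],
  ],
)

```text
t: 9.8
position: [539.7, 133.0, 91.6]
tool_rot: [0.0, 1.0, -0.0, 0.0]
force: [1.1, 0.9, 5.6]
gripper_width: 38.9
```

play_rows(
  series=[
    [[0, 0, 1], [0, 0, 0]],
  ],
)

```text
t: 9.9
position: [539.7, 133.0, 90.8]
tool_rot: [0.0, 1.0, -0.0, 0.0]
force: [-0.9, 0.1, 8.8]
gripper_width: 38.6
```

play_rows(
  series=[
    [[0, 0, 1], [0, 0, 0]],
  ],
)

```text
t: 10.0
position: [539.8, 133.0, 90.1]
tool_rot: [0.0, 1.0, -0.0, 0.0]
force: [-2.0, 0.5, 10.7]
gripper_width: 38.8
```

play_rows(
  series=[
    [[0, 0, 1], [0, 0, 0]],
  ],
)

```text
t: 10.1
position: [539.8, 133.0, 89.5]
tool_rot: [0.0, 1.0, -0.0, 0.0]
force: [-1.6, -0.5, 14.1]
gripper_width: 38.3
```

The force is climbing on the washer. I'll use smaller steps.

play_rows(
  series=[
    [[0, 0, 0.7], [0, 0, 0]],
  ],
)

```text
t: 10.2
position: [539.8, 133.0, 89.0]
tool_rot: [0.0, 1.0, -0.0, 0.001]
force: [-2.3, 0.9, 14.1]
gripper_width: 38.5
```

play_rows(
  series=[
    [[0, 0, 0.4], [0, 0, 0]],
  ],
)

```text
t: 10.3
position: [539.8, 133.0, 88.8]
tool_rot: [0.0, 1.0, -0.0, 0.001]
force: [-3.2, -0.2, 17.0]
gripper_width: 38.5
```

play_rows(
  series=[
    [[0, 0, 0.3], [0, 0, 0]],
    [[0, 0, 0], [0, 0, 0]],
  ],
)

```text
t: 10.5
position: [539.8, 133.0, 88.9]
tool_rot: [0.0, 1.0, -0.0, 0.001]
force: [-2.5, -0.7, 16.3]
gripper_width: 39.1
```

play_rows(
  series=[
    [[0, 0, 0], [0, 0, 0]],
    [[0, 0, 0], [0, 0, 0]],
  ],
)

```text
t: 10.7
position: [539.8, 133.0, 88.9]
tool_rot: [0.0, 1.0, -0.0, 0.001]
force: [-2.4, -0.8, 16.2]
gripper_width: 38.9
```

play_rows(
  series=[
    [[0, 0, 0.5], [0, 0, 0]],
    [[0, 0, 0], [0, 0, 0]],
  ],
)

```text
t: 10.9
position: [539.8, 133.0, 88.8]
tool_rot: [0.0, 1.0, -0.0, 0.001]
force: [-3.3, -0.3, 20.1]
gripper_width: 38.5
```

play_rows(
  series=[
    [[0, 0, 0.5], [0, 0, 0]],
    [[0, 0, 0], [0, 0, 0]],
  ],
)

```text
t: 11.1
position: [539.9, 133.0, 88.8]
tool_rot: [0.0, 1.0, -0.0, 0.001]
force: [-3.6, -0.5, 22.9]
gripper_width: 38.5
```

The cap has come up firm: force rises with no travel. I'll ease the load off and then let go.

play_rows(
  series=[
    [[0, 0, -1], [0, 0, 0]],
    [[0, 0, -0.7], [0, 0, 0]],
    [[0, 0, 0], [0, 0, 0]],
  ],
)

```text
t: 11.4
position: [539.8, 133.0, 89.0]
tool_rot: [0.0, 1.0, -0.0, 0.001]
force: [-2.6, 0.1, 12.1]
gripper_width: 38.5
```

play_rows(
  series=[
    [[0, 0, 0], [0, 0, 0]],
    [[0, 0, 0], [0, 0, 0]],
    [[0, 0, 0], [0, 0, 0]],
    [[0, 0, 0], [0, 0, 0]],
  ],
  claw=70,
)

```text
t: 11.8
position: [538.9, 132.9, 87.2]
tool_rot: [0.0, 1.0, -0.0, -0.001]
force: [0.8, -0.2, 0.3]
gripper_width: 69.9
```

Run:
```python
from h import *
im=read_camera('wrist');save('w7',im)
plan([539.9,133,200],DN,40)
```

```text
t 11.85 p [539.  132.9  87.3] F [-0.2 -0.  -0.8] w 70.0 tilt [ 1.2e-03 -7.0e-04 -1.0e+00] y [ 3.e-04  1.e+00 -7.e-04]
[[-0.2, 0.0, -37.6], [-0.0002, -0.0004, -0.0001]]
[[-0.3, 0.0, -37.6], [-0.0002, -0.0004, -0.0001]]
[[-0.3, 0.0, -37.6], [-0.0002, -0.0004, -0.0001]]
```

View pics/w7.png

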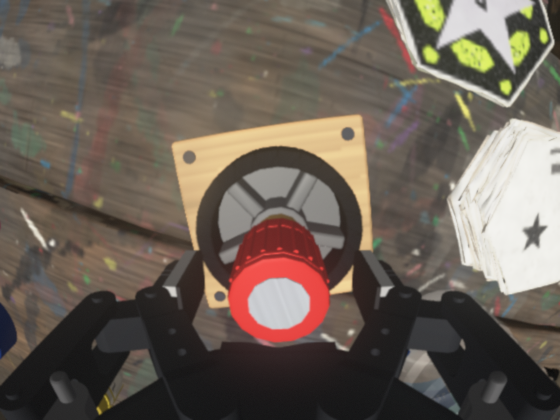

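The cap stays on the axle with the fingers clear on both sides. Retracting straight up and checking.

play_rows(
  series=[
    [[0, 0, -30], [0, 0, 0]],
    [[0, 0, -40], [0, 0, 0]],
    [[0, 0, -40], [0, 0, 0]],
    [[0, 0, 0], [0, 0, 0]],
    [[0, 0, 0], [0, 0, 0]],
  ],
)

```text
t: 12.35
position: [540.0, 133.1, 198.8]
tool_rot: [0.0, 1.0, -0.0, 0.001]
force: [-0.9, -0.5, -1.0]
gripper_width: 70.2
```

Run:
```python
from ov import *
c=[539.8,133.2]
im=read_camera('scene');over(im,cam('scene'),0,c,67,183,135,80,60,9,'sov8')
m=cam('wrist');im=read_camera('wrist');over(im,m,1,c,67,215,190,130,100,6,'wov8')
print(sense()['position'],sense()['force'],sense()['t'])
```

```text
[538.31651647 132.8236274  196.59606938] [ 0.51523925 -0.14267148 -0.42534731] 12.45
```

View pics/sov8.png

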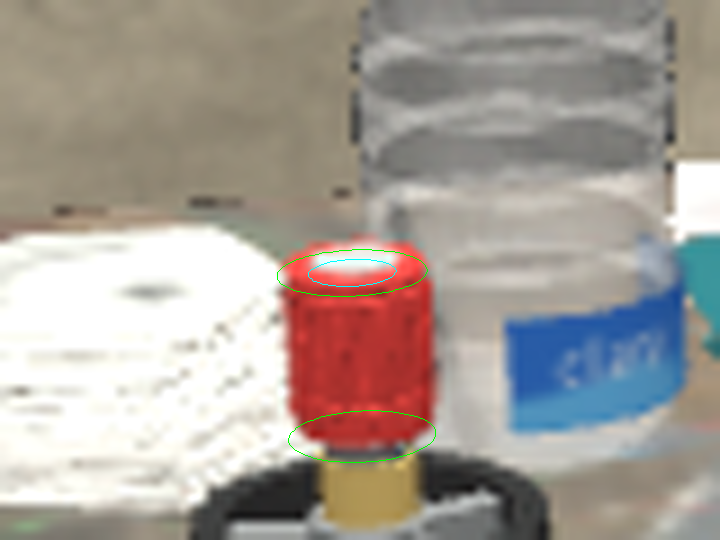

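View pics/wov8.png

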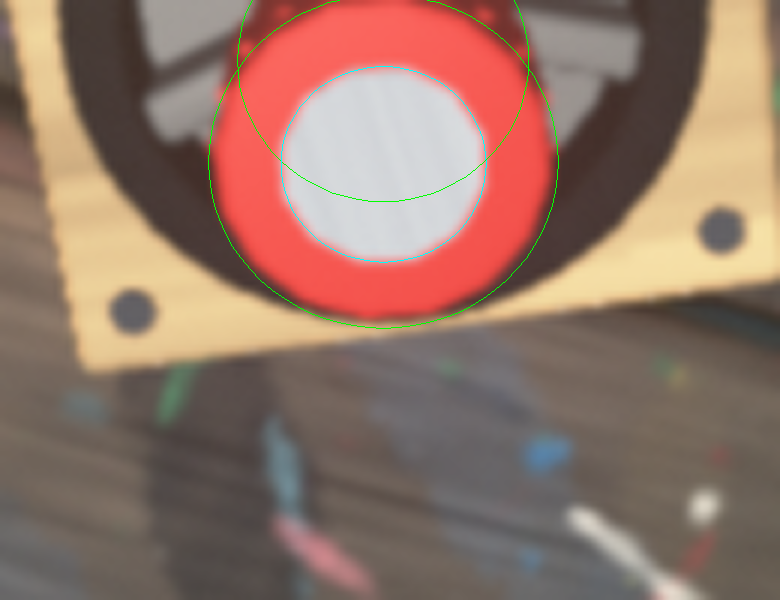

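play_rows(
  series=[
    [[0, 0, 0], [0, 0, 0]],
    [[0, 0, 0], [0, 0, 0]],
    [[0, 0, 0], [0, 0, 0]],
  ],
)

```text
t: 12.75
position: [539.0, 132.9, 196.8]
tool_rot: [0.0, 1.0, -0.0, -0.001]
force: [-0.2, 0.4, -0.4]
gripper_width: 70.0
```

Run:
```python
from h import *
im=read_camera('top');save('top9',im)
a=cv2.imread('pics/top0.png')[:,:,::-1].astype(int)
d=np.abs(im.astype(int)-a).max(2)
for n,(x,y) in dict(yel=(252,141),blue=(205,137),tape=(320,158),stap=(403,189),pink=(298,215),small=(290,287)).items(): print(n,d[y-22:y+22,x-22:x+22].mean().round(1),(d[y-22:y+22,x-22:x+22]>60).sum())
print(finish_job())
```

```text
yel 3.5 0
blue 3.3 0
tape 3.3 0
stap 3.4 0
pink 3.0 0
small 3.0 0
the job is handed in; nothing more can be done
None
```

I put the larger red cap on the axle, pressed it down until it came up firm on the spring washer, let go and handed the job in at about 12.8 s. The hand-in reports no verdict, so whether it passed is not confirmed.

- **Press:** The teeth started at about 4.5 N and dragged at 4–6 N. The washer then took about 2.7 mm at roughly 4 N/mm. After that the force rose without any travel, and I stopped at 22.9 N at the wrist. I backed off to about 12 N before opening the fingers.
- **After release:** The final wrist view fits an upright cap within about 1 mm of the axle's axis, with its rim near 67 mm, about 24 mm below the tip. The gripper was about 80 mm clear of the cap, with no force felt.
- **Bystanders:** The top camera before and after shows no change at either ink pot, the tape roll, the stapler, or the pink and small red caps.
- **What disagreed:**
  - The scene and top cameras put heights about 3 mm too high, and put the axle's y 3–4 mm lower than the wrist camera did. I went by the wrist camera, which agreed with the stated heights and with where the jaws gripped.
  - The teeth started a few millimetres later than the stated geometry suggests.
- **Not measured:** The squeeze left on the washer after release. I infer it from the firm stop and from the cap's height not changing visibly.

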